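# Balance a mobile bar on a knife edge and punch-mark its balance point

### The arm

A 6-joint arm with a two-finger parallel gripper is mounted at the origin on the work surface. World frame = base frame: x ahead of the robot, y to its left, z up, the work surface at z = 0. Lengths are in m, angles in rad, forces in N, time in s.
With the tool pointing down it reaches from about 0.35 to 0.775 m from the base axis. Payload 7.3 kg.
Tool frame: the origin (TCP) lies midway between the tips of the shut fingers; the grasp point (between the pads) lies 19 mm behind it; z points along the fingers, y is the line along which they close (so a half turn about z gives the same grasp; the last joint's range is limited). The gripper opens to 92 mm and grips with 3 to 60 N. Pads are 19 mm wide; open, the fingers measure 130 mm over their backs; the gripper's body (75 mm by 190 mm) begins 47 mm behind the grasp point.
Start: joints at [-1.453, 0.342, 1.524, -0, 1.275, -0.146], TCP at [0.137, -0.507, 0.227] pointing down, gripper open.
Joint ranges: [-2.53, 2.53], [-0.77, 2.02], [0.04, 2.7], [-1, 4.14], [0.28, 2.66], [-3.11, 3.11]. Speed limits (rad/s): [2.57, 2.57, 3.14, 3.14, 3.14, 3.14].

### API

Orientations are given as [roll, pitch, yaw] about the fixed x, y, z axes, in that order (R = Rz(yaw) Ry(pitch) Rx(roll)).
In Python, from cell import monitor, vision, workorder gives the robot as it stands.
- The arm moves only by the tool move_arm, never from a script. Its argument "rows" is a list of rows, each a list of 5 numbers: the shift along the world's x, y, z in mm, then the turn about the world's z in rad, then the closure, from -1 (fully open) to 1 (shut). A call has 1 to 12 rows; each row shifts and turns the commanded pose from where the row before left it; what a row does not reach is not made up. A row lasts 1/10 s, in which the tool goes at most 50 mm and 8.59 degrees, less where a joint would pass 70% of its speed; a pose out of reach is approached as far as the arm can. A call is refused whole if a number of a shift passes 50 or a number of a turn 0.15, either way. A call with a gripper value outside its range is refused whole. The fingers move at their own pace and stop on an object; "newtons" is the grip in N (left out, the last holds). Time passes only in rows, so rows that do not move let the fingers close. It gives the time, the measured TCP pose, the force, the opening and the grip force at its end, in the units of the state.
- monitor.observe(): the state, without advancing time (a new reading comes with each control period).
- vision.read_camera(name): name is "scene" or "top" or "wrist"; returns the picture (420x560x3 uint8, red, green, blue); there is no depth.
- vision.get_calibration(name): a dict with "K" (3x3 intrinsics, pixels), "T" (4x4, takes a point from camera to world coordinates); the wrist camera has in their place "mount" (4x4, takes a point from camera to tool coordinates, whose origin is the TCP and whose axes are the flange's). Camera axes: x right, y up, looking along -z (the intrinsics and any distortion apply to the point x, -y, -z); pixel columns grow to the right and rows downward; lengths in m; the calibration is good to about 2 mm. A picture is of the moment at which its call begins: read the wrist's pose just before it. get_calibration takes no time and is no camera call.
- workorder.hand_in(): hands the job in; it is judged then, once.
The state is a dict: "time": time; "qpos": joint angles; "qvel": joint speeds; "joint_efforts": joint torques, N m; "tool_pos": TCP position; "tool_rot": TCP orientation; "contact_force": force on the tool from outside, world axes, zero at the start; "torque": the same for the moment, N m; "opening": finger opening in m; "grip_force": force on a finger pad.
Only numpy, scipy, OpenCV 4.12 (cv2) and the standard library are available. Lean on these libraries where they do the work, as an engineer would, in place of code of your own. Each camera call takes 0.05 s, during which the arm holds its last target. There are 200 camera calls.

### The job

The brass bar lies tipped on the knife edge of the balancing stand because a hidden weight puts its balance point away from its middle. Slide it lengthwise until, let go, it rests level on the edge alone, free of both forks; only then press the red punch cap down gently until the point bears on the bar, so that the mark shows where to drill the hanging hole. Let the punch spring back and leave the bar balanced as it is; never press hard on the bar or the edge, and leave the other tools where they lie.

Things in the scene. Friction and masses are not known exactly. Their poses are not given: they have to be found in the camera images.
- stand: Balancing stand fixed to the bench: dark base plate 130 (x) x 190 (y) x 12 mm and a blue bridge over its middle (posts 14 x 18 mm at x = -42 and +42, crosspiece 24 mm wide in y, 124 to 138 mm above the bench) that carries the punch. Origin: centre of the base plate's underside, z up. The bar runs along the stand's y axis, under the bridge.
- edge: Steel knife edge under the bridge in the middle of the stand, 36 mm long along the stand's x axis. Its top is a level land, 6 mm wide along the bar, 70 mm above the bench. Let go, the bar stays level only with its balance point over this land; while pushed lengthwise it may level or tip a few mm early. Origin and axes as the stand.
- edge_top (a point): Centre of the knife edge's top land, 70 mm above the bench.
- forks: Two aluminium U-shaped forks on the stand at y = -68 and +68 mm from the edge, 10 mm thick in y. Their prongs (85 mm high, 18 mm apart) guide the bar with 3 mm of room on each side; their floors, 64 mm above the bench, catch it when it tips, at about 5 degrees (0.09 rad). Origin and axes as the stand.
- bar: Brass bar of a hanging mobile, about 0.3 kg, 12 x 12 mm, 302 mm long over its end plates, loose on the edge, free to slide and tip. Origin: middle of its underside; y along it to the copper end, z up when level. At the start the low end shows the side of the edge on which the balance point lies, 10 to 65 mm away. A fixed hidden weight puts that point up to 22 mm either way from the bar's middle.
- copper_end (a point): Copper end plate: 30 (across) x 10 x 34 mm, from 22 mm below to 12 mm above the bar's underside; its flat outer face can be pushed, but a finger kept against it can hold the end down by friction: back off to see the bar tip. The point is on the outer face at the height of the bar's underside, 151 mm from the bar's origin along +y.
- steel_end (a point): Steel end plate: 30 (across) x 10 x 34 mm, from 22 mm below to 12 mm above the bar's underside; its flat outer face can be pushed, but a finger kept against it can hold the end down by friction: back off to see the bar tip. The point is on the outer face at the height of the bar's underside, 151 mm from the bar's origin along -y.
- punch (a joint): Travel of the spring punch in the bridge, m: 0 up, growing as pushed down; it springs back by itself. Spring force about 2.5 N at the top, about 5 N when its point meets the level bar at 9 mm of travel. Any further force goes into the bar and the edge: the mark needs 2 to 3 N on the bar, held a moment; more than about 18 N on the bar does damage.
- punch_cap (a point): Centre of the top of the red punch cap (30 mm across, 12 mm thick), straight above the edge, 172 mm above the bench when up.
- mallet: Bystander: rawhide mallet, 220 mm long, head 44 mm across and 75 mm wide, lying on the bench. Origin on the bench under the handle, 90 mm from the head. Leave it alone.
- hammer: Bystander: bench hammer lying on the bench beyond the stand, origin on the bench under it. Leave it alone.
- file: Bystander: flat file with a black handle, 240 mm long, 20 mm high, lying on the bench. Origin on the bench near its middle. Leave it alone.
Not all that is in view belongs to the job. There is more than one size of the stand; the one meant has the size given above.

How it is judged:
On the way, in this order (a step that is already met when the one before it is completed fails the run):
1. the bar, let go, rests level and still on the knife edge alone (angle between bar's own z axis and vertical below 0.04 rad and contact force between bar and edge above 1 N and contact force between each of the fingers, the arm and bar below 0.1 N and contact force between forks and bar below 0.5 N and linear speed of bar below 0.02 m/s and angular speed of bar below 0.15 rad/s), for 0.5 s.
2. the punch point bears on the level bar with at least 2 N (angle between bar's own z axis and vertical below 0.04 rad and contact force between punch and bar above 2 N and value of joint punch above 0.006 m), for 0.15 s.
At the end, for the whole second after the job is handed in: The bar rests still and level (within 0.04 rad) on the knife edge alone, not touched by the forks or the robot, after the punch has borne on it with at least 2 N for 0.15 s; the punch is back up (within 3 mm) (all of step 1 and value of joint punch below 0.003 m).
It fails at once if the bar pressed on the knife edge with more than 22 N (contact force between bar and edge above 22 N).
It fails at once if the punch pressed on the bar while it is tipped (more than 0.05 rad) (contact force between punch and bar above 1 N and angle between bar's own z axis and vertical above 0.05 rad).
It fails at once if a bystander tool moved more than 15 mm (distance of any of mallet, hammer, file from where it was at the start of the episode above 0.015 m).
It also fails if it takes over 72 s, if anything falls off the work surface, if the arm or the gripper's body presses on something with over 40 N, if the wrist force passes 120 N, or if a joint passes its speed limit or range.

## Working session

There is one attempt and no reset: what is moved stays moved. The work goes in short steps, Python scripts to look and compute and a tool call to move; the robot and the scene stay as the last step left them, time stands still between calls to the robot, and variables do not carry over. Pictures are saved under pics/ and viewed, at most 10 in all, crops included, and the job is handed in when it is done.

Besides the shell and the picture viewer there is one more tool, called after "Request:" by a JSON object that holds its "api" and its "payload", one argument or row to a line. move_arm: Moves the arm, as the interface text tells. Its arguments: {"type":"object","properties":{"rows":{"type":"array","items":{"type":"array","items":{"type":"number"}}},"newtons":{"type":"number"}},"required":["rows"]}

```bash
mkdir -p pics
cat > h.py <<'E'
import numpy as np, cv2
from cell import monitor, vision, workorder
def cam(n):
    c=vision.get_calibration(n); K=np.array(c["K"]); return c,K,(np.array(c["T"]) if "T" in c else None)
def proj(n,P,T=None):
    c,K,T0=cam(n); T=T0 if T is None else T
    p=np.linalg.inv(T)@np.append(P,1); q=K@np.array([p[0],-p[1],-p[2]]); return q[:2]/q[2]
def ray(n,u,v,z,T=None):
    c,K,T0=cam(n); T=T0 if T is None else T
    d=np.linalg.inv(K)@np.array([u,v,1.]); d=T[:3,:3]@np.array([d[0],-d[1],-d[2]])
    return T[:3,3]+d*(z-T[2,3])/d[2]
def save(n,f):
    im=np.array(vision.read_camera(n)); cv2.imwrite("pics/"+f,im[:,:,::-1]); return im
E
python3 - <<'E'
from h import *
a=save("top","top0.png"); b=save("scene","scene0.png")
for n in("top","scene"):
    c,K,T=cam(n); print(c.keys(),K.round(1).tolist(),T.round(3).tolist(),c.get("dist"))
print(monitor.observe())
E
```

```text
dict_keys(['K', 'T']) [[510.3, 0.0, 279.4], [0.0, 510.3, 204.0], [0.0, 0.0, 1.0]] [[0.001, 0.992, -0.127, 0.357], [-1.0, 0.003, 0.011, -0.005], [0.012, 0.127, 0.992, 1.44], [0.0, 0.0, 0.0, 1.0]] None
dict_keys(['K', 'T']) [[467.3, 0.0, 277.7], [0.0, 467.3, 209.0], [0.0, 0.0, 1.0]] [[-0.093, -0.749, 0.656, 1.256], [0.996, -0.066, 0.065, 0.057], [-0.005, 0.66, 0.752, 0.971], [0.0, 0.0, 0.0, 1.0]] None
{'time': 0.1, 'qpos': array([-1.45296601e+00,  3.42626081e-01,  1.52491752e+00,  1.03364510e-05,
        1.27540089e+00, -1.45962762e-01]), 'qvel': array([-6.03632881e-04, -2.21080524e-03, -2.49768456e-03, -6.19899063e-04,
        1.18673639e-03, -5.62276284e-05]), 'joint_efforts': array([ 1.88042235e-03, -4.32004094e+01, -2.44695389e+01,  7.18342303e-02,
        5.25869080e-02, -5.24531765e-05]), 'tool_pos': array([ 0.13689123, -0.50646456,  0.22612984]), 'tool_rot': array([-3.14025663e+00, -2.06397492e-04,  2.63789928e-01]), 'contact_force': array([ 0.76191563, -0.30481383, -0.33721796]), 'torque': array([-0.06409276,  0.0041559 ,  0.01726589]), 'grip_force': 0.0, 'opening': 0.09195414051183587}
```

View pics/top0.png

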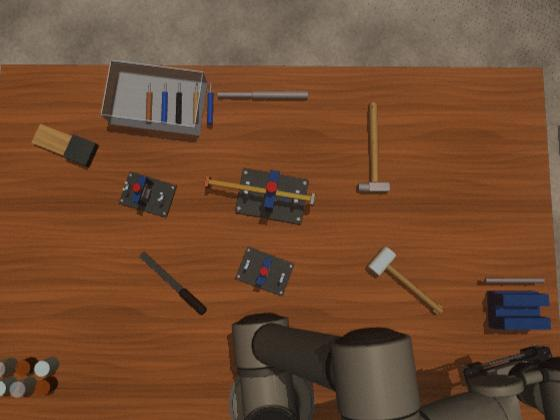

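View pics/scene0.png

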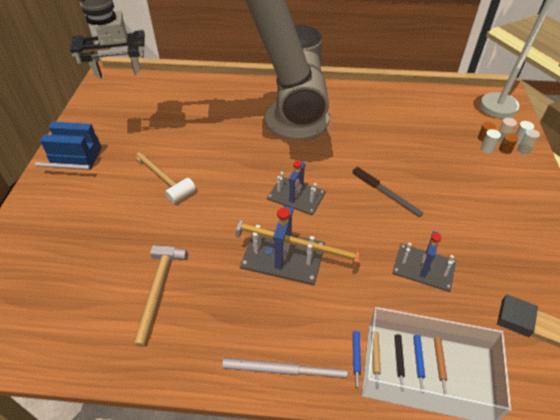

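The stand that matters is the largest: cap at top view (272,187), bar from copper (208,182) to steel (312,199). In the scene view the copper end (357,258) looks low.

```bash
cat >> h.py <<'E'
def tri(u1,u2,Ta=None,n1="top",n2="scene"):
    A=[];b=[]
    for n,u in((n1,u1),(n2,u2)):
        c,K,T=cam(n); d=np.linalg.inv(K)@np.array([u[0],u[1],1.]); d=T[:3,:3]@np.array([d[0],-d[1],-d[2]]); d/=np.linalg.norm(d)
        M=np.eye(3)-np.outer(d,d); A.append(M); b.append(M@T[:3,3])
    A=np.array(A);b=np.array(b); x=np.linalg.solve(A.sum(0),b.sum(0)); return x,[np.linalg.norm(A[i]@x-b[i]) for i in(0,1)]
def blobs(im,lo,hi,box,mina=4):
    h=cv2.cvtColor(im,cv2.COLOR_RGB2HSV); m=cv2.inRange(h,lo,hi); k=np.zeros_like(m); x0,y0,x1,y1=box; k[y0:y1,x0:x1]=m[y0:y1,x0:x1]
    n,l,s,c=cv2.connectedComponentsWithStats(k); return [(c[i].round(1).tolist(),s[i].tolist()) for i in range(1,n) if s[i][4]>=mina],k
E
python3 - <<'E'
from h import *
a=cv2.imread("pics/top0.png")[:,:,::-1].copy(); b=cv2.imread("pics/scene0.png")[:,:,::-1].copy()
print("red",blobs(a,(0,190,90),(6,255,255),(250,160,300,220))[0],blobs(b,(0,190,90),(6,255,255),(260,200,310,230))[0])
print("dark base",end="")
m=blobs(a,(0,0,20),(179,90,95),(225,155,325,235))[1]
c=max(cv2.findContours(m,0,2)[0],key=cv2.contourArea); r=cv2.minAreaRect(c); 
bx=cv2.boxPoints(r); W=[ray("top",*p,.012) for p in bx]; print(r,np.round(W,4).tolist(), [np.linalg.norm(W[i]-W[i-1]).round(4) for i in range(4)], ray("top",*r[0],.012))
A=cv2.resize(a[150:235,195:325],None,fx=6,fy=6,interpolation=2); B=cv2.resize(b[195:290,225:370],None,fx=5,fy=5,interpolation=2)
cv2.imwrite("pics/c1.png",A[:,:,::-1]);cv2.imwrite("pics/c2.png",B[:,:,::-1])
E
```

```text
red [([271.1, 186.4], [266, 182, 11, 10, 94])] [([282.7, 213.1], [277, 208, 12, 11, 103])]
dark base((269.82196044921875, 204.6347198486328), (66.65283203125, 26.70151138305664), 10.175511360168457) [[0.5161, 0.1047, 0.012], [0.591, 0.0923, 0.012], [0.5578, -0.0934, 0.012], [0.4832, -0.0798, 0.012]] [np.float64(0.1874), np.float64(0.0759), np.float64(0.1886), np.float64(0.0758)] [0.53688266 0.00589928 0.012     ]
```

View pics/c1.png

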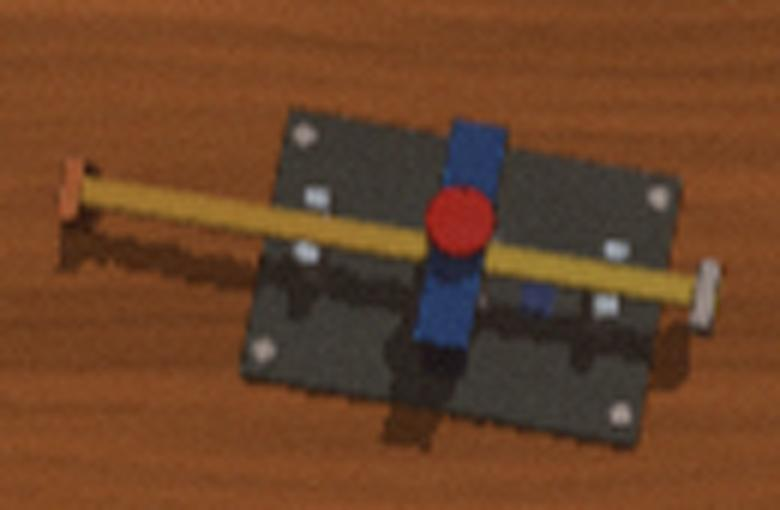

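View pics/c2.png

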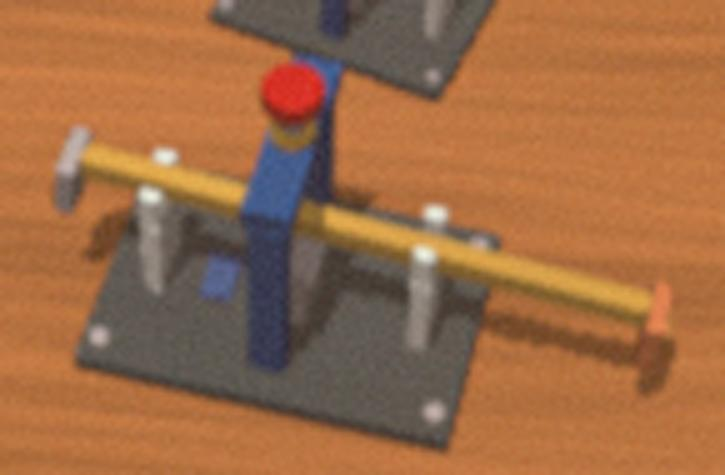

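Crop views: base plate corners (290,108),(682,178),(636,445),(243,377), copper outer edge near (66,190), steel outer edge near (714,296). The copper end sits low, so the bar must go toward the steel side, by pushing on the copper face.

Run:
```python
from h import *
f=lambda U,V:(195+(U+.5)/6-.5,150+(V+.5)/6-.5)
C=np.array([ray("top",*f(*p),.012) for p in((290,108),(682,178),(636,445),(243,377))])
print(C.round(4).tolist(),[np.linalg.norm(C[i]-C[i-1]).round(4) for i in range(4)],"centre",C.mean(0).round(4))
d=(C[0]-C[1]+C[3]-C[2]);print("yaw of y axis",np.arctan2(d[1],d[0]))
print("cap",ray("top",271.1,186.4,.172).round(4),ray("scene",282.7,212.3,.172).round(4),tri((271.1,186.4),(282.7,213.1)))
print("cop",ray("top",*f(64,190),.068).round(4),"steel",ray("top",*f(716,296),.095).round(4))
g=lambda U,V:(225+(U+.5)/5-.5,195+(V+.5)/5-.5)
print(tri(f(66,190),g(660,300)),tri(f(710,296),g(75,145)))
```

```text
[[0.6429, 0.0828, 0.012], [0.6098, -0.103, 0.012], [0.483, -0.0807, 0.012], [0.5146, 0.1035, 0.012]] [np.float64(0.13), np.float64(0.1887), np.float64(0.1288), np.float64(0.1868)] centre [0.5626 0.0007 0.012 ]
yaw of y axis 1.3978135516491121
cap [0.5629 0.0017 0.172 ] [0.5679 0.0007 0.172 ] (array([0.56413029, 0.00104262, 0.1649085 ]), [np.float64(0.0006694964946566993), np.float64(0.0006694964946567042)])
cop [0.5935 0.1814 0.068 ] steel [ 0.5421 -0.112   0.095 ]
(array([0.59366483, 0.17970503, 0.06686944]), [np.float64(0.0009092853300827366), np.float64(0.0009092853300827347)]) (array([ 0.54260532, -0.10834522,  0.08966374]), [np.float64(0.0014355901102602049), np.float64(0.0014355901102601474)])
```

Request:
{"api": "move_arm", "payload": {
  "rows": [
    [23,36.5,0,0.1,1],
    [23,36.5,0,0.1,1],
    [23,36.5,0,0.1,1],
    [23,36.5,0,0.1,1],
    [23,36.5,0,0.1,1],
    [23,36.5,0,0.1,1],
    [23,36.5,0,0.1,1],
    [23,36.5,0,0.1,1],
    [23,36.5,0,0.1,1],
    [23,36.5,0,0.1,1],
    [23,36.5,0,0.1,1],
    [23,36.5,0,0.032,1]
  ],
  "newtons": 20
}}

```text
time: 1.3
tool_pos: [0.4134, -0.0671, 0.2267]
tool_rot: [3.142, 0.0, 1.399]
contact_force: [-0.3, -0.6, 0.8]
opening: 0.002
grip_force: 0.0
```

Request:
{"api": "move_arm", "payload": {
  "rows": [
    [23,36.5,0,0,1],
    [23,36.5,0,0,1],
    [23,36.5,0,0,1],
    [23,36.5,0,0,1],
    [23,36.5,0,0,1],
    [23,36.5,0,0,1],
    [23,36.5,0,0,1],
    [23,36.5,0,0,1],
    [0,0,0,0,1],
    [0,0,0,0,1]
  ]
}}

```text
time: 2.3
tool_pos: [0.5965, 0.2238, 0.2253]
tool_rot: [-3.14, 0.001, 1.397]
contact_force: [0.7, -0.2, -0.7]
opening: 0.0005
grip_force: 0.0
```

Request:
{"api": "move_arm", "payload": {
  "rows": [
    [5,-1,-45,0,1],
    [0,0,-45,0,1],
    [0,0,-45,0,1],
    [0,0,-40,0,1],
    [0,0,0,0,1]
  ]
}}

```text
time: 2.8
tool_pos: [0.5975, 0.2198, 0.0463]
tool_rot: [-3.131, 0.005, 1.394]
contact_force: [0.0, 0.2, -0.8]
opening: 0.0005
grip_force: 0.0
```

```bash
cat >> h.py <<'E'
O=np.array([.563,.0015]); U=np.array([.172,.985]); E_=np.array([.985,-.172])
def st(n):
    o=monitor.observe(); p=o["tool_pos"]; print(n,round(o["time"],2),"tcp s,e,z",(U@(p[:2]-O)).round(4),(E_@(p[:2]-O)).round(4),p[2].round(4),"F",o["contact_force"].round(2))
E
python3 - <<'E'
from h import *
st("") 
a=save("top","top1.png"); b=save("scene","scene1.png")
A=cv2.resize(a[140:235,185:325],None,fx=4,fy=4,interpolation=2); B=cv2.resize(b[180:290,225:385],None,fx=4,fy=4,interpolation=2)[:, :560]
A=cv2.copyMakeBorder(A,0,0,0,max(0,B.shape[1]-A.shape[1]),0); cv2.imwrite("pics/c3.png",cv2.resize(np.vstack([A,B[:,:A.shape[1]]]),None,fx=.72,fy=.72)[:,:,::-1])
bar=(20,150,120),(28,255,255)
print(len(blobs(b,*bar,(225,190,385,290))[0]),blobs(b,*bar,(225,190,385,290))[0])
E
```

```text
2.8 tcp s,e,z 0.2209 -0.0036 0.0463 F [ 0.04  0.2  -0.8 ]
0 []
```

View pics/c3.png

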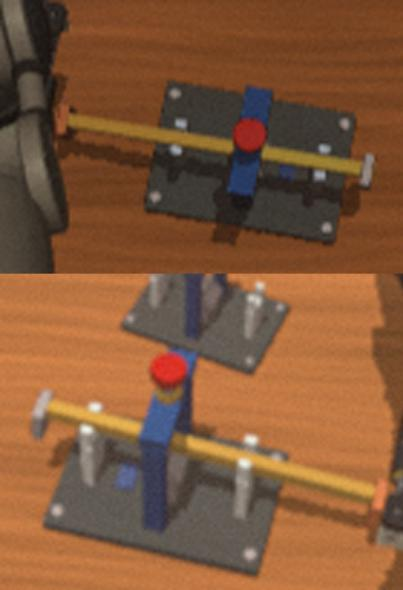

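Picture shows the gripper beside the copper plate (scene crop (385,500)), bar still tipped copper-down, clear of the fingers.

Request:
{"api": "move_arm", "payload": {
  "rows": [
    [2,-10,2,0,1],
    [-1,-10,0,0,1],
    [-1.2,-7,0,0,1],
    [-0.9,-5,0,0,1],
    [-0.9,-5,0,0,1],
    [0,0,0,0,1]
  ]
}}

```text
time: 3.5
tool_pos: [0.6, 0.1845, 0.0541]
tool_rot: [3.141, 0.0, 1.395]
contact_force: [-0.1, 0.8, 1.0]
opening: 0.0003
grip_force: 0.3
```

```bash
cat >> h.py <<'E'
def tilt(f):
    b=save("scene",f); h=cv2.cvtColor(b,cv2.COLOR_RGB2HSV)
    m=cv2.inRange(h,(16,130,110),(30,255,255)); k=np.zeros_like(m); k[210:275,230:370]=m[210:275,230:370]; k[200:232,268:300]=0
    n,l,s,c=cv2.connectedComponentsWithStats(k); k=np.isin(l,[i for i in range(1,n) if s[i][4]>40]).astype(np.uint8)
    y,x=np.nonzero(k); vx,vy,_,_=cv2.fitLine(np.float32(np.c_[x,y]),cv2.DIST_HUBER,0,.01,.01).ravel()
    pr=[]
    for t in(.092,0,-.092):
        p=[proj("scene",np.append(O+U*q,.078-t*q)) for q in(-.08,.1)]; d=p[1]-p[0]; pr.append((d[1]/d[0]).round(3))
    print("px",len(x),"x",x.min(),x.max(),"slope",round(float(vy/vx),4),"copperdown/level/steeldown",pr)
E
python3 - <<'E'
from h import *
st(""); tilt("s2.png")
b=cv2.imread("pics/s2.png"); print(cv2.cvtColor(b,cv2.COLOR_BGR2HSV)[236:262:2,330].tolist())
E
```

```text
3.5 tcp s,e,z 0.1867 0.0049 0.0541 F [-0.15  0.83  1.01]
px 616 x 237 345 slope 0.2567 copperdown/level/steeldown [np.float64(0.27), np.float64(0.211), np.float64(0.153)]
[[12, 161, 185], [12, 167, 185], [13, 163, 188], [13, 167, 192], [12, 164, 194], [16, 162, 195], [19, 164, 219], [19, 164, 196], [18, 164, 129], [13, 162, 161], [13, 165, 173], [12, 157, 151], [13, 157, 120]]
```

Request:
{"api": "move_arm", "payload": {
  "rows": [
    [-1,-2,0,0,1],
    [-0.4,-2,0,0,1],
    [0,0,0,0,1],
    [0.5,3,0,0,1],
    [0.5,3,0,0,1],
    [0,0,0,0,1],
    [0,0,0,0,1]
  ]
}}

```text
time: 4.25
tool_pos: [0.5994, 0.1871, 0.0535]
tool_rot: [-3.141, 0.0, 1.396]
contact_force: [0.4, 0.4, -0.7]
opening: 0.0007
grip_force: 0.0
```

```bash
python3 -c "
from h import *
st('');tilt('s3.png')"
```

```text
4.25 tcp s,e,z 0.1891 0.0039 0.0535 F [ 0.41  0.36 -0.7 ]
px 630 x 236 346 slope 0.2552 copperdown/level/steeldown [np.float64(0.27), np.float64(0.211), np.float64(0.153)]
```

Request:
{"api": "move_arm", "payload": {
  "rows": [
    [-0.6,-4,0,0,1],
    [-0.5,-3,0,0,1],
    [-0.5,-3,0,0,1],
    [0,0,0,0,1],
    [0.5,3,0,0,1],
    [0.5,3,0,0,1],
    [0,0,0,0,1],
    [0,0,0,0,1]
  ]
}}

```text
time: 5.1
tool_pos: [0.5988, 0.1833, 0.0536]
tool_rot: [-3.141, 0.0, 1.396]
contact_force: [0.9, 0.3, 0.2]
opening: 0.0003
grip_force: 0.0
```

```bash
python3 -c "
from h import *
st('');tilt('s4.png')"
```

```text
5.1 tcp s,e,z 0.1852 0.004 0.0536 F [0.87 0.29 0.18]
px 637 x 234 345 slope 0.2564 copperdown/level/steeldown [np.float64(0.27), np.float64(0.211), np.float64(0.153)]
```

Request:
{"api": "move_arm", "payload": {
  "rows": [
    [-0.6,-4,0,0,1],
    [-0.5,-3,0,0,1],
    [-0.5,-3,0,0,1],
    [0,0,0,0,1],
    [0.5,3,0,0,1],
    [0.5,3,0,0,1],
    [0,0,0,0,1],
    [0,0,0,0,1]
  ]
}}

```text
time: 5.95
tool_pos: [0.5983, 0.1793, 0.0537]
tool_rot: [-3.142, 0.0, 1.396]
contact_force: [0.1, 0.3, 0.5]
opening: 0.0007
grip_force: 0.0
```

```bash
python3 -c "
from h import *
st('');tilt('s5.png')"
```

```text
5.95 tcp s,e,z 0.1812 0.0041 0.0537 F [0.13 0.35 0.49]
px 637 x 232 345 slope 0.251 copperdown/level/steeldown [np.float64(0.27), np.float64(0.211), np.float64(0.153)]
```

Request:
{"api": "move_arm", "payload": {
  "rows": [
    [-0.6,-4,0,0,1],
    [-0.5,-3,0,0,1],
    [-0.5,-3,0,0,1],
    [0,0,0,0,1],
    [0.5,3,0,0,1],
    [0.5,3,0,0,1],
    [0,0,0,0,1],
    [0,0,0,0,1]
  ]
}}

```text
time: 6.8
tool_pos: [0.5976, 0.1753, 0.0536]
tool_rot: [-3.142, 0.0, 1.396]
contact_force: [0.0, 0.2, -0.4]
opening: 0.0002
grip_force: 0.0
```

```bash
python3 -c "
from h import *
st('');tilt('s6.png')"
```

```text
6.8 tcp s,e,z 0.1771 0.0042 0.0536 F [ 0.02  0.2  -0.36]
px 638 x 231 344 slope 0.1639 copperdown/level/steeldown [np.float64(0.27), np.float64(0.211), np.float64(0.153)]
```

```bash
python3 -c "
from h import *
st('');tilt('s7.png')
b=cv2.imread('pics/s7.png');c=cv2.imread('pics/s5.png')
f=lambda q:cv2.resize(q[195:270,225:375],None,fx=5,fy=5,interpolation=2)[:290]
cv2.imwrite('pics/c4.png',np.vstack([f(c),f(b)]))"
```

```text
6.85 tcp s,e,z 0.177 0.0043 0.0537 F [0.38 0.43 0.24]
px 638 x 231 344 slope 0.1748 copperdown/level/steeldown [np.float64(0.27), np.float64(0.211), np.float64(0.153)]
```

View pics/c4.png

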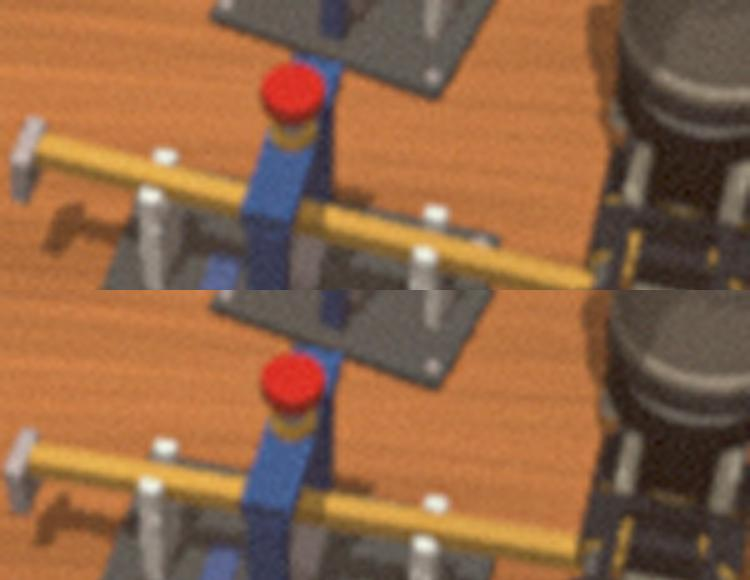

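The bar has lifted (steel end from crop (25,160) to (22,470−290=180)), near level and still moving slightly. I'll back off more and let it settle.

Request:
{"api": "move_arm", "payload": {
  "rows": [
    [0.7,4,0,0,1],
    [0.7,4,0,0,1],
    [0,0,0,0,1],
    [0,0,0,0,1],
    [0,0,0,0,1]
  ]
}}

```text
time: 7.4
tool_pos: [0.5991, 0.1831, 0.0537]
tool_rot: [3.142, 0.0, 1.396]
contact_force: [-0.5, 0.6, 0.2]
opening: 0.0
grip_force: 0.0
```

```bash
python3 -c "
from h import *
st('');tilt('s8.png');tilt('s9.png');tilt('s10.png')"
```

```text
7.4 tcp s,e,z 0.1851 0.0043 0.0537 F [-0.52  0.55  0.16]
px 664 x 231 346 slope 0.1758 copperdown/level/steeldown [np.float64(0.27), np.float64(0.211), np.float64(0.153)]
px 650 x 231 346 slope 0.1664 copperdown/level/steeldown [np.float64(0.27), np.float64(0.211), np.float64(0.153)]
px 659 x 231 347 slope 0.1577 copperdown/level/steeldown [np.float64(0.27), np.float64(0.211), np.float64(0.153)]
```

Request:
{"api": "move_arm", "payload": {
  "rows": [
    [0,0,0,0,1],
    [0,0,0,0,1],
    [0,0,0,0,1],
    [0,0,0,0,1],
    [0,0,0,0,1],
    [0,0,0,0,1],
    [0,0,0,0,1],
    [0,0,0,0,1]
  ]
}}

```text
time: 8.35
tool_pos: [0.5991, 0.1831, 0.0537]
tool_rot: [3.142, 0.0, 1.396]
contact_force: [-0.7, 0.3, -0.7]
opening: 0.0007
grip_force: 0.0
```

```bash
cat >> h.py <<'E'
def tilt2(f):
    h=cv2.cvtColor(cv2.imread("pics/"+f),cv2.COLOR_BGR2HSV).astype(int); P=[]
    for x in list(range(238,252))+list(range(260,270))+list(range(302,308))+list(range(316,340)):
        y0=int(225+.2*(x-240)); col=h[y0-16:y0+22,x]; g=(np.abs(col[:,0]-20)<4)&(col[:,1]>120)&(col[:,2]>150)
        if g.sum()>=2: P.append((x,y0-16+np.nonzero(g)[0].mean()))
    P=np.array(P)
    for _ in range(3):
        c=np.polyfit(*P.T,1); r=np.abs(np.polyval(c,P[:,0])-P[:,1]); P=P[r<max(1.2,2*np.median(r))]
    print(f,"slope",c[0].round(4),"y240,y300,y340",np.polyval(c,[240,300,340]).round(1),len(P),"rms",r.std().round(2))
E
python3 -c "
from h import *
st('')
for i in range(3): tilt('t%d.png'%i)
for f in ('scene0.png','s2.png','s3.png','s4.png','s5.png','s6.png','s7.png','s8.png','s9.png','s10.png','t0.png','t1.png','t2.png'): tilt2(f)
for t in(.092,0,-.092): 
  p=[proj('scene',np.append(O+U*q,.079-t*q)) for q in(-.1,.1)]; print(t,np.polyval(np.polyfit(*np.array(p).T,1),[240,300,340]).round(1))"
```

```text
8.35 tcp s,e,z 0.1851 0.0043 0.0537 F [-0.73  0.28 -0.66]
px 660 x 231 346 slope 0.1803 copperdown/level/steeldown [np.float64(0.27), np.float64(0.211), np.float64(0.153)]
px 661 x 231 346 slope 0.1733 copperdown/level/steeldown [np.float64(0.27), np.float64(0.211), np.float64(0.153)]
px 649 x 231 346 slope 0.169 copperdown/level/steeldown [np.float64(0.27), np.float64(0.211), np.float64(0.153)]
scene0.png slope 0.2673 y240,y300,y340 [224.9 241.  251.7] 50 rms 0.15
s2.png slope 0.2578 y240,y300,y340 [225.5 241.  251.3] 54 rms 0.16
s3.png slope 0.255 y240,y300,y340 [225.5 240.8 251. ] 54 rms 0.14
s4.png slope 0.2578 y240,y300,y340 [225.3 240.8 251.1] 54 rms 0.15
s5.png slope 0.2548 y240,y300,y340 [225.4 240.6 250.8] 54 rms 0.16
s6.png slope 0.1621 y240,y300,y340 [229.3 239.  245.5] 54 rms 0.12
s7.png slope 0.1734 y240,y300,y340 [228.8 239.2 246.1] 54 rms 0.13
s8.png slope 0.1755 y240,y300,y340 [228.7 239.2 246.3] 54 rms 0.13
s9.png slope 0.1657 y240,y300,y340 [229.1 239.1 245.7] 54 rms 0.12
s10.png slope 0.1561 y240,y300,y340 [229.5 238.9 245.1] 54 rms 0.12
t0.png slope 0.1785 y240,y300,y340 [228.6 239.3 246.4] 54 rms 0.13
t1.png slope 0.1743 y240,y300,y340 [228.7 239.2 246.2] 54 rms 0.14
t2.png slope 0.1679 y240,y300,y340 [229.1 239.2 245.9] 54 rms 0.12
0.092 [224.3 240.5 251.3]
0 [226.9 239.6 248. ]
-0.092 [229.4 238.6 244.7]
```

```bash
python3 -c "
from h import *
for i in range(16): save('scene','u%d.png'%i)
for i in range(16): tilt2('u%d.png'%i)
st('')"
```

```text
u0.png slope 0.1638 y240,y300,y340 [229.2 239.  245.6] 54 rms 0.14
u1.png slope 0.1591 y240,y300,y340 [229.4 239.  245.3] 54 rms 0.12
u2.png slope 0.1557 y240,y300,y340 [229.6 238.9 245.2] 54 rms 0.12
u3.png slope 0.1561 y240,y300,y340 [229.5 238.9 245.2] 54 rms 0.16
u4.png slope 0.1589 y240,y300,y340 [229.4 239.  245.3] 54 rms 0.12
u5.png slope 0.1625 y240,y300,y340 [229.3 239.  245.5] 54 rms 0.13
u6.png slope 0.166 y240,y300,y340 [229.1 239.1 245.7] 54 rms 0.14
u7.png slope 0.1712 y240,y300,y340 [228.9 239.2 246. ] 54 rms 0.14
u8.png slope 0.1762 y240,y300,y340 [228.7 239.3 246.3] 54 rms 0.13
u9.png slope 0.1801 y240,y300,y340 [228.5 239.3 246.5] 54 rms 0.12
u10.png slope 0.1859 y240,y300,y340 [228.3 239.4 246.9] 54 rms 0.13
u11.png slope 0.192 y240,y300,y340 [228.  239.5 247.2] 54 rms 0.12
u12.png slope 0.1984 y240,y300,y340 [227.7 239.6 247.5] 54 rms 0.13
u13.png slope 0.2048 y240,y300,y340 [227.4 239.7 247.9] 54 rms 0.14
u14.png slope 0.2065 y240,y300,y340 [227.3 239.7 248. ] 54 rms 0.15
u15.png slope 0.2094 y240,y300,y340 [227.2 239.7 248.1] 54 rms 0.15
 9.3 tcp s,e,z 0.1851 0.0044 0.0537 F [-0.95  0.31  0.54]
```

It is rocking slowly about level on the land; let it settle.

Request:
{"api": "move_arm", "payload": {
  "rows": [
    [0,0,0,0,1],
    [0,0,0,0,1],
    [0,0,0,0,1],
    [0,0,0,0,1],
    [0,0,0,0,1],
    [0,0,0,0,1],
    [0,0,0,0,1],
    [0,0,0,0,1],
    [0,0,0,0,1],
    [0,0,0,0,1],
    [0,0,0,0,1],
    [0,0,0,0,1]
  ]
}}

```text
time: 10.5
tool_pos: [0.5991, 0.1831, 0.0538]
tool_rot: [3.141, 0.0, 1.396]
contact_force: [-0.1, 0.1, 0.2]
opening: 0.0003
grip_force: 0.0
```

```bash
python3 -c "
from h import *
for i in range(16): save('scene','v%d.png'%i)
for i in range(16): tilt2('v%d.png'%i)
st('')" | cut -c1-25
```

```text
v0.png slope 0.188 y240,y
v1.png slope 0.1938 y240,
v2.png slope 0.2001 y240,
v3.png slope 0.2034 y240,
v4.png slope 0.2083 y240,
v5.png slope 0.2081 y240,
v6.png slope 0.2048 y240,
v7.png slope 0.201 y240,y
v8.png slope 0.1972 y240,
v9.png slope 0.1925 y240,
v10.png slope 0.1878 y240
v11.png slope 0.1825 y240
v12.png slope 0.1773 y240
v13.png slope 0.1731 y240
v14.png slope 0.17 y240,y
v15.png slope 0.1653 y240
 11.3 tcp s,e,z 0.1851 0.
```

Request:
{"api": "move_arm", "payload": {
  "rows": [
    [0,0,0,0,1],
    [0,0,0,0,1],
    [0,0,0,0,1],
    [0,0,0,0,1],
    [0,0,0,0,1],
    [0,0,0,0,1],
    [0,0,0,0,1],
    [0,0,0,0,1],
    [0,0,0,0,1],
    [0,0,0,0,1],
    [0,0,0,0,1],
    [0,0,0,0,1]
  ]
}}

```text
time: 12.5
tool_pos: [0.5991, 0.1832, 0.0537]
tool_rot: [3.141, 0.0, 1.396]
contact_force: [0.8, -0.1, -0.4]
opening: 0.0005
grip_force: 0.0
```

Request:
{"api": "move_arm", "payload": {
  "rows": [
    [0,0,0,0,1],
    [0,0,0,0,1],
    [0,0,0,0,1],
    [0,0,0,0,1],
    [0,0,0,0,1],
    [0,0,0,0,1],
    [0,0,0,0,1],
    [0,0,0,0,1],
    [0,0,0,0,1],
    [0,0,0,0,1],
    [0,0,0,0,1],
    [0,0,0,0,1]
  ]
}}

```text
time: 13.7
tool_pos: [0.5991, 0.1832, 0.0537]
tool_rot: [3.142, 0.0, 1.396]
contact_force: [-0.2, -1.2, 0.8]
opening: 0.0004
grip_force: 0.0
```

```bash
python3 -c "
from h import *
for i in range(20): save('scene','w%d.png'%i)
for i in range(20): tilt2('w%d.png'%i)
st('')" | cut -c1-25
```

```text
w0.png slope 0.2046 y240,
w1.png slope 0.2007 y240,
w2.png slope 0.1965 y240,
w3.png slope 0.1931 y240,
w4.png slope 0.1886 y240,
w5.png slope 0.1838 y240,
w6.png slope 0.1803 y240,
w7.png slope 0.1769 y240,
w8.png slope 0.1742 y240,
w9.png slope 0.1708 y240,
w10.png slope 0.1688 y240
w11.png slope 0.1669 y240
w12.png slope 0.1671 y240
w13.png slope 0.1669 y240
w14.png slope 0.1675 y240
w15.png slope 0.1677 y240
w16.png slope 0.1699 y240
w17.png slope 0.1724 y240
w18.png slope 0.1752 y240
w19.png slope 0.1785 y240
 14.7 tcp s,e,z 0.1851 0.
```

Amplitude is decaying (min slope 0.156→0.167, level ≈0.204). I'll move above the cap while it settles.

Request:
{"api": "move_arm", "payload": {
  "rows": [
    [1.7,10,5,0,1],
    [0,0,30,0,1],
    [0,0,45,0,1],
    [0,0,45,0,1],
    [0,0,40,0,1],
    [0,0,0,0,1],
    [-9,-47,0,0,1],
    [-9,-47,0,0,1],
    [-9,-47,0,0,1],
    [-7,-35,0,0,1],
    [-3,-15,0,0,1],
    [0,0,0,0,1]
  ]
}}

```text
time: 15.9
tool_pos: [0.5637, 0.001, 0.2187]
tool_rot: [-3.142, -0.0, 1.393]
contact_force: [0.4, 0.9, -1.0]
opening: 0.0007
grip_force: 0.0
```

Request:
{"api": "move_arm", "payload": {
  "rows": [
    [0,0,0,0,1],
    [0,0,0,0,1],
    [0,0,0,0,1],
    [0,0,0,0,1],
    [0,0,0,0,1],
    [0,0,0,0,1],
    [0,0,0,0,1],
    [0,0,0,0,1],
    [0,0,0,0,1],
    [0,0,0,0,1],
    [0,0,0,0,1],
    [0,0,0,0,1]
  ]
}}

```text
time: 17.1
tool_pos: [0.5638, 0.0021, 0.2187]
tool_rot: [3.142, 0.0, 1.396]
contact_force: [-1.0, -0.1, 0.5]
opening: 0.0003
grip_force: 0.0
```

```bash
python3 -c "
from h import *
st('')
for i in range(20): save('scene','x%d.png'%i)
for i in range(20): tilt2('x%d.png'%i)
a=save('top','top2.png')
b=cv2.imread('pics/x19.png');a=a[:,:,::-1]
cv2.imwrite('pics/c5.png',np.vstack([cv2.resize(q,(600,290),interpolation=2) for q in (a[145:228,200:372],b[160:275,215:453])]))" | cut -c1-60
```

```text
17.1 tcp s,e,z 0.0008 0.0007 0.2187 F [-1.02 -0.14  0.53]
x0.png slope 0.1719 y240,y300,y340 [228.9 239.2 246.1] 53 rm
x1.png slope 0.1729 y240,y300,y340 [228.8 239.2 246.1] 52 rm
x2.png slope 0.1722 y240,y300,y340 [228.9 239.2 246.1] 53 rm
x3.png slope 0.1726 y240,y300,y340 [228.8 239.2 246.1] 52 rm
x4.png slope 0.1745 y240,y300,y340 [228.8 239.2 246.2] 52 rm
x5.png slope 0.1771 y240,y300,y340 [228.6 239.3 246.4] 53 rm
x6.png slope 0.179 y240,y300,y340 [228.6 239.4 246.5] 52 rms
x7.png slope 0.1827 y240,y300,y340 [228.4 239.3 246.6] 52 rm
x8.png slope 0.1858 y240,y300,y340 [228.3 239.4 246.8] 52 rm
x9.png slope 0.1899 y240,y300,y340 [228.  239.4 247. ] 53 rm
x10.png slope 0.1921 y240,y300,y340 [228.  239.5 247.2] 53 r
x11.png slope 0.1956 y240,y300,y340 [227.9 239.6 247.4] 53 r
x12.png slope 0.1994 y240,y300,y340 [227.7 239.7 247.6] 53 r
x13.png slope 0.2021 y240,y300,y340 [227.6 239.7 247.8] 53 r
x14.png slope 0.2049 y240,y300,y340 [227.5 239.7 247.9] 53 r
x15.png slope 0.2042 y240,y300,y340 [227.5 239.7 247.9] 53 r
x16.png slope 0.2017 y240,y300,y340 [227.6 239.7 247.7] 53 r
x17.png slope 0.2003 y240,y300,y340 [227.7 239.7 247.7] 53 r
x18.png slope 0.1963 y240,y300,y340 [227.8 239.6 247.5] 52 r
x19.png slope 0.1935 y240,y300,y340 [227.9 239.5 247.3] 53 r
```

View pics/c5.png

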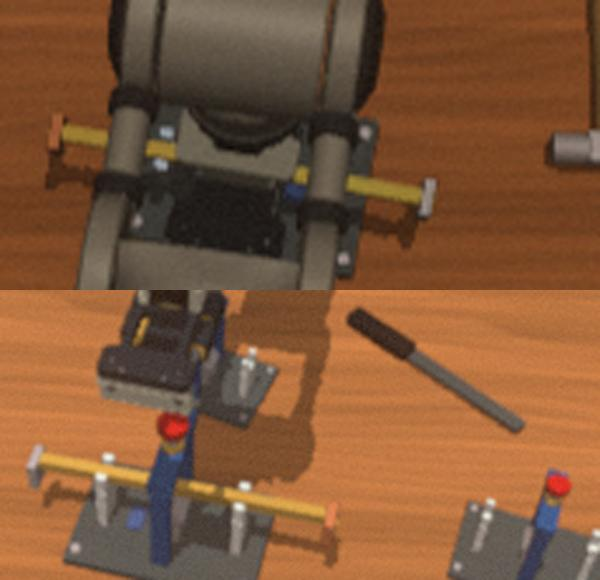

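Gripper hangs above and behind the cap with the bar free; it still rocks gently with falling amplitude. Waiting longer.

Request:
{"api": "move_arm", "payload": {
  "rows": [
    [0,0,0,0,1],
    [0,0,0,0,1],
    [0,0,0,0,1],
    [0,0,0,0,1],
    [0,0,0,0,1],
    [0,0,0,0,1],
    [0,0,0,0,1],
    [0,0,0,0,1],
    [0,0,0,0,1],
    [0,0,0,0,1],
    [0,0,0,0,1],
    [0,0,0,0,1]
  ]
}}

```text
time: 19.35
tool_pos: [0.5638, 0.0022, 0.2187]
tool_rot: [3.142, 0.0, 1.396]
contact_force: [0.3, -0.8, -0.3]
opening: 0.0005
grip_force: 0.0
```

Request:
{"api": "move_arm", "payload": {
  "rows": [
    [0,0,0,0,1],
    [0,0,0,0,1],
    [0,0,0,0,1],
    [0,0,0,0,1],
    [0,0,0,0,1],
    [0,0,0,0,1],
    [0,0,0,0,1],
    [0,0,0,0,1],
    [0,0,0,0,1],
    [0,0,0,0,1],
    [0,0,0,0,1],
    [0,0,0,0,1]
  ]
}}

```text
time: 20.55
tool_pos: [0.5638, 0.0021, 0.2187]
tool_rot: [3.141, 0.0, 1.396]
contact_force: [-0.4, -1.1, -0.5]
opening: 0.0008
grip_force: 0.0
```

Request:
{"api": "move_arm", "payload": {
  "rows": [
    [0,0,0,0,1],
    [0,0,0,0,1],
    [0,0,0,0,1],
    [0,0,0,0,1],
    [0,0,0,0,1],
    [0,0,0,0,1],
    [0,0,0,0,1],
    [0,0,0,0,1],
    [0,0,0,0,1],
    [0,0,0,0,1],
    [0,0,0,0,1],
    [0,0,0,0,1]
  ]
}}

```text
time: 21.75
tool_pos: [0.5638, 0.0022, 0.2188]
tool_rot: [3.142, 0.0, 1.396]
contact_force: [1.0, 0.3, 0.5]
opening: 0.0006
grip_force: 0.0
```

Request:
{"api": "move_arm", "payload": {
  "rows": [
    [0,0,0,0,1],
    [0,0,0,0,1],
    [0,0,0,0,1],
    [0,0,0,0,1],
    [0,0,0,0,1],
    [0,0,0,0,1],
    [0,0,0,0,1],
    [0,0,0,0,1],
    [0,0,0,0,1],
    [0,0,0,0,1],
    [0,0,0,0,1],
    [0,0,0,0,1]
  ]
}}

```text
time: 22.95
tool_pos: [0.5638, 0.0022, 0.2187]
tool_rot: [3.142, 0.0, 1.396]
contact_force: [-0.9, -0.4, 0.0]
opening: 0.0006
grip_force: 0.0
```

```bash
python3 -c "
from h import *
for i in range(24): save('scene','y%d.png'%i)
for i in range(24): tilt2('y%d.png'%i)
st('')" | cut -c1-25
```

```text
y0.png slope 0.1898 y240,
y1.png slope 0.1921 y240,
y2.png slope 0.1938 y240,
y3.png slope 0.197 y240,y
y4.png slope 0.1999 y240,
y5.png slope 0.1996 y240,
y6.png slope 0.2021 y240,
y7.png slope 0.2012 y240,
y8.png slope 0.2003 y240,
y9.png slope 0.1999 y240,
y10.png slope 0.1957 y240
y11.png slope 0.1949 y240
y12.png slope 0.1917 y240
y13.png slope 0.1898 y240
y14.png slope 0.1873 y240
y15.png slope 0.1848 y240
y16.png slope 0.182 y240,
y17.png slope 0.1809 y240
y18.png slope 0.1804 y240
y19.png slope 0.1794 y240
y20.png slope 0.1805 y240
y21.png slope 0.1805 y240
y22.png slope 0.1812 y240
y23.png slope 0.1831 y240
 24.15 tcp s,e,z 0.0008 0
```

Request:
{"api": "move_arm", "payload": {
  "rows": [
    [0,0,-10,0,1],
    [0,0,-10,0,1],
    [0,0,-10,0,1],
    [0,0,-5,0,1],
    [0,0,0,0,1],
    [0,0,0,0,1],
    [0,0,0,0,1],
    [0,0,0,0,1],
    [0,0,0,0,1],
    [0,0,0,0,1],
    [0,0,0,0,1],
    [0,0,0,0,1]
  ]
}}

```text
time: 25.35
tool_pos: [0.5638, 0.0021, 0.1838]
tool_rot: [3.141, -0.0, 1.396]
contact_force: [-0.1, 0.3, 1.1]
opening: 0.0004
grip_force: 0.0
```

Request:
{"api": "move_arm", "payload": {
  "rows": [
    [0,0,0,0,1],
    [0,0,0,0,1],
    [0,0,0,0,1],
    [0,0,0,0,1],
    [0,0,0,0,1],
    [0,0,0,0,1],
    [0,0,0,0,1],
    [0,0,0,0,1],
    [0,0,0,0,1],
    [0,0,0,0,1],
    [0,0,0,0,1],
    [0,0,0,0,1]
  ]
}}

```text
time: 26.55
tool_pos: [0.5638, 0.0021, 0.1837]
tool_rot: [3.141, 0.0, 1.396]
contact_force: [-0.0, -0.1, -0.1]
opening: 0.0003
grip_force: 0.0
```

Request:
{"api": "move_arm", "payload": {
  "rows": [
    [0,0,0,0,1],
    [0,0,0,0,1],
    [0,0,0,0,1],
    [0,0,0,0,1],
    [0,0,0,0,1],
    [0,0,0,0,1],
    [0,0,0,0,1],
    [0,0,0,0,1],
    [0,0,0,0,1],
    [0,0,0,0,1],
    [0,0,0,0,1],
    [0,0,0,0,1]
  ]
}}

```text
time: 27.75
tool_pos: [0.5638, 0.0021, 0.1837]
tool_rot: [3.142, 0.0, 1.396]
contact_force: [-0.0, -0.1, -0.5]
opening: 0.0002
grip_force: 0.0
```

Request:
{"api": "move_arm", "payload": {
  "rows": [
    [0,0,0,0,1],
    [0,0,0,0,1],
    [0,0,0,0,1],
    [0,0,0,0,1],
    [0,0,0,0,1],
    [0,0,0,0,1],
    [0,0,0,0,1],
    [0,0,0,0,1],
    [0,0,0,0,1],
    [0,0,0,0,1],
    [0,0,0,0,1],
    [0,0,0,0,1]
  ]
}}

```text
time: 28.95
tool_pos: [0.5638, 0.0021, 0.1837]
tool_rot: [3.142, 0.0, 1.396]
contact_force: [-0.4, -0.7, -0.2]
opening: 0.0005
grip_force: 0.0
```

Request:
{"api": "move_arm", "payload": {
  "rows": [
    [0,0,0,0,1],
    [0,0,0,0,1],
    [0,0,0,0,1],
    [0,0,0,0,1],
    [0,0,0,0,1],
    [0,0,0,0,1],
    [0,0,0,0,1],
    [0,0,0,0,1],
    [0,0,0,0,1],
    [0,0,0,0,1],
    [0,0,0,0,1],
    [0,0,0,0,1]
  ]
}}

```text
time: 30.15
tool_pos: [0.5638, 0.0021, 0.1838]
tool_rot: [3.141, 0.0, 1.396]
contact_force: [0.3, -0.3, 0.6]
opening: 0.0005
grip_force: 0.0
```

```bash
python3 -c "
from h import *
st('')
for i in range(16): save('scene','z%d.png'%i)
for i in range(16): tilt2('z%d.png'%i)
st('')" | cut -c1-60
```

```text
30.15 tcp s,e,z 0.0008 0.0007 0.1838 F [ 0.33 -0.33  0.56]
z0.png slope 0.1958 y240,y300,y340 [227.9 239.6 247.5] 54 rm
z1.png slope 0.1947 y240,y300,y340 [227.9 239.6 247.4] 54 rm
z2.png slope 0.1929 y240,y300,y340 [227.9 239.5 247.2] 54 rm
z3.png slope 0.1911 y240,y300,y340 [228.  239.5 247.1] 54 rm
z4.png slope 0.1899 y240,y300,y340 [228.1 239.5 247.1] 54 rm
z5.png slope 0.1884 y240,y300,y340 [228.1 239.4 247. ] 54 rm
z6.png slope 0.1874 y240,y300,y340 [228.2 239.4 246.9] 54 rm
z7.png slope 0.1859 y240,y300,y340 [228.2 239.4 246.8] 54 rm
z8.png slope 0.1856 y240,y300,y340 [228.2 239.4 246.8] 54 rm
z9.png slope 0.1847 y240,y300,y340 [228.3 239.3 246.7] 54 rm
z10.png slope 0.1841 y240,y300,y340 [228.3 239.3 246.7] 54 r
z11.png slope 0.1861 y240,y300,y340 [228.3 239.4 246.9] 54 r
z12.png slope 0.1854 y240,y300,y340 [228.2 239.4 246.8] 54 r
z13.png slope 0.1857 y240,y300,y340 [228.3 239.4 246.8] 54 r
z14.png slope 0.1877 y240,y300,y340 [228.2 239.5 247. ] 54 r
z15.png slope 0.1873 y240,y300,y340 [228.2 239.5 247. ] 54 r
 30.95 tcp s,e,z 0.0008 0.0007 0.1837 F [-0.38  0.49 -0.62]
```

Request:
{"api": "move_arm", "payload": {
  "rows": [
    [0,0,0,0,1],
    [0,0,0,0,1],
    [0,0,0,0,1],
    [0,0,0,0,1],
    [0,0,0,0,1],
    [0,0,0,0,1],
    [0,0,0,0,1],
    [0,0,0,0,1],
    [0,0,0,0,1],
    [0,0,0,0,1],
    [0,0,0,0,1],
    [0,0,0,0,1]
  ]
}}

```text
time: 32.15
tool_pos: [0.5638, 0.0021, 0.1837]
tool_rot: [3.142, 0.0, 1.396]
contact_force: [-0.2, -0.1, 0.1]
opening: 0.0002
grip_force: 0.0
```

Request:
{"api": "move_arm", "payload": {
  "rows": [
    [0,0,0,0,1],
    [0,0,0,0,1],
    [0,0,0,0,1],
    [0,0,0,0,1],
    [0,0,0,0,1],
    [0,0,0,0,1],
    [0,0,0,0,1],
    [0,0,0,0,1],
    [0,0,0,0,1],
    [0,0,0,0,1],
    [0,0,0,0,1],
    [0,0,0,0,1]
  ]
}}

```text
time: 33.35
tool_pos: [0.5638, 0.0021, 0.1838]
tool_rot: [3.141, 0.0, 1.396]
contact_force: [-0.8, -0.8, 0.1]
opening: 0.0005
grip_force: 0.0
```

Request:
{"api": "move_arm", "payload": {
  "rows": [
    [0,0,0,0,1],
    [0,0,0,0,1],
    [0,0,0,0,1],
    [0,0,0,0,1],
    [0,0,0,0,1],
    [0,0,0,0,1],
    [0,0,0,0,1],
    [0,0,0,0,1],
    [0,0,0,0,1],
    [0,0,0,0,1],
    [0,0,0,0,1],
    [0,0,0,0,1]
  ]
}}

```text
time: 34.55
tool_pos: [0.5638, 0.0021, 0.1837]
tool_rot: [3.142, 0.0, 1.396]
contact_force: [0.0, 0.4, -0.5]
opening: 0.0005
grip_force: 0.0
```

Request:
{"api": "move_arm", "payload": {
  "rows": [
    [0,0,-5,0,1],
    [0,0,-5,0,1],
    [0,0,-3,0,1],
    [0,0,-2,0,1],
    [0,0,-2,0,1],
    [0,0,0,0,1],
    [0,0,0,0,1]
  ]
}}

```text
time: 35.25
tool_pos: [0.5637, 0.0022, 0.1668]
tool_rot: [-3.141, 0.0, 1.396]
contact_force: [-1.6, 1.3, 2.5]
opening: 0.0004
grip_force: 1.7
```

```bash
python3 -c "
from h import *
for i in range(4): save('scene','A%d.png'%i);st('')
for i in range(4): tilt2('A%d.png'%i)"
```

```text
35.3 tcp s,e,z 0.0008 0.0006 0.1669 F [-1.86 -0.67  3.53]
 35.35 tcp s,e,z 0.0008 0.0006 0.1669 F [-2.73  0.52  4.47]
 35.4 tcp s,e,z 0.0008 0.0006 0.1669 F [-2.16 -0.3   3.81]
 35.45 tcp s,e,z 0.0008 0.0006 0.1669 F [-1.57  0.51  3.97]
A0.png slope 0.1973 y240,y300,y340 [227.7 239.6 247.5] 54 rms 0.14
A1.png slope 0.1969 y240,y300,y340 [227.8 239.6 247.5] 54 rms 0.13
A2.png slope 0.1963 y240,y300,y340 [227.8 239.6 247.4] 54 rms 0.14
A3.png slope 0.1961 y240,y300,y340 [227.8 239.6 247.4] 54 rms 0.16
```

Request:
{"api": "move_arm", "payload": {
  "rows": [
    [0,0,-1,0,1],
    [0,0,-1,0,1],
    [0,0,-1,0,1],
    [0,0,-0.5,0,1],
    [0,0,0,0,1]
  ]
}}

```text
time: 35.95
tool_pos: [0.5637, 0.0022, 0.1632]
tool_rot: [-3.141, 0.0, 1.396]
contact_force: [-2.9, 0.4, 4.3]
opening: 0.0003
grip_force: 2.5
```

Request:
{"api": "move_arm", "payload": {
  "rows": [
    [0,0,-0.5,0,1],
    [0,0,0,0,1]
  ]
}}

```text
time: 36.15
tool_pos: [0.5638, 0.0022, 0.1631]
tool_rot: [3.141, 0.0, 1.396]
contact_force: [-4.6, 0.9, 7.6]
opening: 0.0004
grip_force: 3.6
```

```bash
python3 -c "
from h import *
for i in range(4): save('scene','B%d.png'%i);st('')
tilt2('B0.png');tilt2('B3.png')"
```

```text
36.2 tcp s,e,z 0.0008 0.0006 0.1631 F [-2.88 -0.27  6.46]
 36.25 tcp s,e,z 0.0008 0.0006 0.1631 F [-3.86  0.75  7.74]
 36.3 tcp s,e,z 0.0008 0.0006 0.1631 F [-4.39  0.    7.12]
 36.35 tcp s,e,z 0.0008 0.0006 0.1631 F [-4.64  0.67  6.38]
B0.png slope 0.1899 y240,y300,y340 [228.1 239.5 247.1] 54 rms 0.15
B3.png slope 0.1897 y240,y300,y340 [228.1 239.5 247.1] 54 rms 0.14
```

Request:
{"api": "move_arm", "payload": {
  "rows": [
    [0,0,-0.4,0,1],
    [0,0,0,0,1]
  ]
}}

```text
time: 36.55
tool_pos: [0.5638, 0.0021, 0.163]
tool_rot: [3.141, 0.0, 1.396]
contact_force: [-3.7, -0.1, 9.3]
opening: 0.0005
grip_force: 4.5
```

```bash
python3 -c "
from h import *
for i in range(3): save('scene','C%d.png'%i);st('')
tilt2('C2.png')"
```

```text
36.6 tcp s,e,z 0.0008 0.0007 0.163 F [-4.43  0.08  8.9 ]
 36.65 tcp s,e,z 0.0008 0.0006 0.163 F [-4.82  0.83  8.76]
 36.7 tcp s,e,z 0.0008 0.0007 0.163 F [-4.27  0.23  9.25]
C2.png slope 0.1904 y240,y300,y340 [228.1 239.5 247.1] 54 rms 0.16
```

Request:
{"api": "move_arm", "payload": {
  "rows": [
    [0,0,-0.3,0,1],
    [0,0,0,0,1],
    [0,0,0,0,1]
  ]
}}

```text
time: 37.0
tool_pos: [0.5638, 0.0022, 0.1629]
tool_rot: [3.141, 0.0, 1.396]
contact_force: [-5.1, -0.2, 9.5]
opening: 0.0008
grip_force: 5.1
```

```bash
python3 -c "
from h import *
for i in range(3): save('scene','D%d.png'%i);st('')
tilt2('D2.png')"
```

```text
37.05 tcp s,e,z 0.0008 0.0007 0.1629 F [-4.87  0.92  9.6 ]
 37.1 tcp s,e,z 0.0008 0.0007 0.1629 F [-4.95  0.55 10.88]
 37.15 tcp s,e,z 0.0008 0.0007 0.1629 F [-4.96  0.5  10.65]
D2.png slope 0.1905 y240,y300,y340 [228.1 239.5 247.1] 54 rms 0.14
```

About 10 N total, some 5 N on the bar, which stays level. Releasing gently.

Request:
{"api": "move_arm", "payload": {
  "rows": [
    [0,0,0.5,0,1],
    [0,0,0.5,0,1],
    [0,0,1,0,1],
    [0,0,1,0,1],
    [0,0,2,0,1],
    [0,0,3,0,1],
    [0,0,5,0,1],
    [0,0,15,0,1],
    [0,0,30,0,1],
    [0,0,30,0,1],
    [0,0,0,0,1],
    [0,0,0,0,1]
  ]
}}

```text
time: 38.35
tool_pos: [0.5642, 0.0021, 0.2504]
tool_rot: [3.14, -0.0, 1.396]
contact_force: [0.3, 0.4, -0.6]
opening: 0.0009
grip_force: 0.0
```

```bash
python3 -c "
from h import *
for i in range(12): b=save('scene','E%d.png'%i)
for i in range(0,12): tilt2('E%d.png'%i)
st('');print(blobs(b,(0,190,90),(6,255,255),(260,200,310,230))[0])"
```

```text
E0.png slope 0.1942 y240,y300,y340 [227.9 239.5 247.3] 49 rms 0.17
E1.png slope 0.1922 y240,y300,y340 [228.  239.6 247.3] 49 rms 0.17
E2.png slope 0.1919 y240,y300,y340 [228.1 239.6 247.3] 49 rms 0.17
E3.png slope 0.1915 y240,y300,y340 [228.1 239.6 247.2] 49 rms 0.15
E4.png slope 0.1902 y240,y300,y340 [228.1 239.5 247.1] 49 rms 0.17
E5.png slope 0.1898 y240,y300,y340 [228.1 239.5 247.1] 49 rms 0.15
E6.png slope 0.1904 y240,y300,y340 [228.1 239.5 247.1] 49 rms 0.15
E7.png slope 0.1898 y240,y300,y340 [228.1 239.5 247.1] 49 rms 0.15
E8.png slope 0.1885 y240,y300,y340 [228.2 239.5 247. ] 49 rms 0.16
E9.png slope 0.189 y240,y300,y340 [228.2 239.5 247.1] 49 rms 0.14
E10.png slope 0.1888 y240,y300,y340 [228.2 239.5 247. ] 50 rms 0.22
E11.png slope 0.1895 y240,y300,y340 [228.1 239.5 247.1] 49 rms 0.15
 38.95 tcp s,e,z 0.0008 0.0007 0.2499 F [0.46 0.23 0.35]
[([283.3, 213.2], [278, 209, 12, 10, 91])]
```

Level (slope 0.19 = the pressed level), still, and the punch cap is back up (red blob at row 213.2, as at the start).

```bash
python3 -c "
from h import *
print(workorder.hand_in())"
```

```text
the job is handed in; nothing more can be done
None
```

I slid the bar until it balanced level on the knife edge, marked it with about 5 N from the punch and let the punch spring back. I then handed in with the bar level and still; the hand-in returned no verdict.

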